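# Find the full canister by weight and load it

## Robot

A 7-joint arm with a two-finger parallel gripper is mounted at the origin on the work surface. World frame = base frame: x ahead of the robot, y to its left, z up, the work surface at z = 0. Lengths are in mm, angles in rad, forces in N, time in s.
With the tool pointing down it reaches from about 400 to 850 mm from the base axis. Payload 10.4 kg.
Tool frame: the origin (TCP) lies on the centre line of the jaws, within the pads' length; the fingertips stand 8 mm ahead of it and the grasp point (between the pads) lies 11 mm behind it; z points along the fingers, y is the direction in which the jaws open and shut (so a half turn about z gives the same grasp; the last joint's range is limited). The gripper opens to 85 mm and grips with 20 to 120 N. Pads are 22 mm wide; open, the fingers measure 114 mm over their backs; the gripper's body (76 mm by 85 mm) begins 54 mm behind the grasp point. The pads swing forward as they close: fully open they stand 13 mm farther back than shut.
Start: joints at [1.246, 0.332, -0.065, 1.46, 0.022, 1.35, -0.088], TCP at [185.796, -596.767, 239.338] pointing down, gripper open.
Joint ranges: [-2.6, 2.6], [-0.5, 2.12], [-1.47, 1.34], [0.16, 2.42], [-1.27, 4.41], [0.06, 2.06], [-2.6, 2.6]. Speed limits (rad/s): [2.22, 2.22, 2.79, 2.79, 3.14, 3.14, 3.14].

## Interface

Orientations are given as a unit quaternion [w, x, y, z].
In Python, from plant import r, optics, order gives the robot as it stands.
- The arm moves only by the tool apply_moves, never from a script. Its argument "steps" is text: rows parted by semicolons, each of 7 numbers parted by spaces: the shift along the tool's x, y, z in units of 250 mm (1.0 is 250 mm), then the turn, a rotation vector about the tool's x, y, z in units of 90 degrees (1.0 is 90 degrees), then the closure, from 0 (fully open) to 1 (shut). In form: tx ty tz wx wy wz claw; .... A call has 1 to 10 rows; each row shifts and turns the commanded pose from where the row before left it, along the tool's axes as they then stand; what a row does not reach is not made up. A row lasts 1/8 s, in which the tool goes at most 62.5 mm and 10.7 degrees, less where a joint would pass 70% of its speed; a pose out of reach is approached as far as the arm can. A call with a number of a shift or a turn outside -1 to 1 is refused whole. A call with a gripper value outside its range is refused whole. The fingers move at their own pace and stop on an object; "newtons" is the grip in N (left out, the last holds). Time passes only in rows, so rows that do not move let the fingers close. It gives the time, the measured TCP pose, the force and the opening at its end, in the units of the state.
- r.get_state(): the state, without advancing time (a new reading comes with each control period).
- optics.read_camera(name): name is "scene" or "top" or "wrist"; returns (picture, depth): 420x560x3 uint8, red, green, blue; 420x560 float32, mm along the optical axis (not along the pixel's ray), 0 where there is no reading.
- optics.calibration(name): a dict with "camera_matrix" (3x3 intrinsics, pixels), "D" ([k1, k2, p1, p2, k3] as OpenCV has them; the pictures are not rectified), "rvec" (rotation vector, rad) and "tvec" (3), from world to camera coordinates, as OpenCV has them. Camera axes: x right, y down, z forward; pixel columns grow to the right and rows downward; lengths in mm; the calibration is good to about 2 mm. A picture is of the moment at which its call begins: read the wrist's pose just before it. calibration takes no time and is no camera call; for the wrist camera it gives the pose at the moment of the call.
- order.finish_job(): hands the job in, once; it reports no verdict.
The state is a dict: "clock": time; "joints": joint angles; "joint_vel": joint speeds; "joint_efforts": joint torques, N m; "position": TCP position; "orientation": TCP orientation; "contact_force": force on the tool from outside, world axes, zero at the start; "ft_torque": the same for the moment, N m; "opening": finger opening in mm.
Only numpy, scipy, OpenCV 4.12 (cv2) and the standard library are available. Lean on these libraries where they do the work, as an engineer would, in place of code of your own. Each camera call takes 0.05 s, during which the arm holds its last target. There are 200 camera calls.

## Task

The two closed canisters on the tray look alike, but one is full and heavier: lift the left one well clear of the tray, set it back, then lift the right one well clear, and feel which is heavier. Seat the heavier one upright in the pocket of the dock's carriage, then slide the carriage gently home against its stop, away from the robot, and let go, with the lighter one left standing on the tray. Never press or knock the carriage hard, tip a canister over or disturb the glassware beside the dock and on the tray.

Things in the scene. Friction and masses are not known exactly. Their poses are not given: they have to be found in the camera images.
- canister_left_cap (a point): closed canister upright on the tray at the left, as the robot sees it (tray's + y side): square aluminium body 50 x 50 mm, 44 mm tall, below a square white cap 36 x 36 mm, 46 mm tall, by which to hold it. The point is the cap's centre, 67 mm above the underside; z up, x, y square to its sides. Looks just like the other. Either may be the heavier, by 0.2 kg or more; each weighs 0.2 to 0.55 kg; contents shift by 2 mm.
- canister_right_cap (a point): closed canister upright on the tray at the right, as the robot sees it (tray's - y side): square aluminium body 50 x 50 mm, 44 mm tall, below a square white cap 36 x 36 mm, 46 mm tall, by which to hold it. The point is the cap's centre, 67 mm above the underside; z up, x, y square to its sides. Looks just like the other. Either may be the heavier, by 0.2 kg or more; each weighs 0.2 to 0.55 kg; contents shift by 2 mm.
- tray_in (a point): centre of the inner floor of a fixed shallow steel tray; floor 4 mm above the bench, 142 mm along its x, 312 mm along its y inside, rim 14 mm above the bench
- pocket (a point): centre of the mouth of the square pocket in the sliding carriage of the fixed white dock, 50 mm above the bench. Opening 53 x 53 mm, widened to 57 mm in the top 3 mm; block round it 78 x 78 mm. The pocket's floor is 14 mm below this point when empty, 22 mm when fully sunk. x points along the slide, away from the robot, the way the carriage goes home; z up
- carriage (a joint): how far the carriage has slid along the dock from the robot's end (m): 0 to 0.060, where it meets its stop, a rubber buffer (home). It slides with about 2.5 N of friction and stays where it is left; it can be moved by pushing its block or by the canister standing in it
- pocket_floor (a joint): how far the sprung floor of the pocket has sunk (m): 0 empty, 0.008 at the bottom. Spring of 500 N/m: left standing on it, the heavier canister takes it to the bottom, the lighter only about half-way
- jar: small amber glass jar, 30 mm across, 45 mm tall, on the tray between the canisters, towards its back edge; a bystander; origin at the centre of its underside
- vial: small clear glass bottle, 44 mm across, 85 mm tall, beside the dock; a bystander; origin at the centre of its underside
- flask: small conical glass flask, 68 mm across the foot, 88 mm tall, on the other side of the dock; a bystander; origin at the centre of its underside

How it is judged:
By the outcome, as a careful person would: the job done as asked, in the order asked, and still so for the second after the job is handed in, with the robot touching nothing.
It also fails if it takes over 72 s, if anything falls off the work surface, if the arm or the gripper's body presses on something with over 40 N, if the wrist force passes 120 N, or if a joint passes its speed limit or range.

## Working session

There is one attempt and no reset: what is moved stays moved. The work goes in short steps, Python scripts to look and compute and a tool call to move; the robot and the scene stay as the last step left them, time stands still between calls to the robot, and variables do not carry over. Pictures are saved under pics/ and viewed, about 8 in all and at most 12, crops included, and the job is handed in when it is done.

Besides the shell and the picture viewer there is one more tool, called after ">>>" as a command line: name --argument value ..., lists and objects as JSON in quotes. apply_moves: Moves the arm, as the interface text tells. Its arguments: {"type":"object","properties":{"steps":{"type":"string"},"newtons":{"type":"number"}},"required":["steps"]}

```bash
ls; mkdir -p pics
python3 - <<'E'
from plant import r, optics, order
import cv2, numpy as np
s=r.get_state(); print({k:np.round(v,3).tolist() for k,v in s.items()})
ims=[]
for n in ["scene","top"]:
    p,d=optics.read_camera(n); np.savez(f"{n}0.npz",p=p,d=d)
    c=optics.calibration(n); print(n,{k:np.round(np.array(v),3).tolist() for k,v in c.items()})
    cv2.imwrite(f"pics/{n}0.png",p[:,:,::-1])
E
```

```text
pics
{'clock': 0.0, 'joints': [1.246, 0.333, -0.065, 1.461, 0.022, 1.35, -0.089], 'joint_vel': [0.001, 0.0, -0.001, -0.0, -0.0, -0.001, -0.001], 'joint_efforts': [0.001, -62.545, 0.049, -39.161, 0.016, 0.01, 0.0], 'position': [185.65, -596.39, 238.493], 'orientation': [-0.001, 0.989, 0.15, -0.0], 'contact_force': [0.199, 0.091, -0.545], 'ft_torque': [-0.008, 0.041, 0.001], 'opening': 85.461}
scene {'camera_matrix': [[412.529, 0.0, 280.114], [0.0, 412.529, 206.756], [0.0, 0.0, 1.0]], 'D': [-0.099, 0.0, 0.0, 0.0, 0.0], 'rvec': [2.111, 0.604, -0.315], 'tvec': [-444.897, -88.47, 1140.946]}
top {'camera_matrix': [[532.95, 0.0, 282.134], [0.0, 532.95, 211.413], [0.0, 0.0, 1.0]], 'D': [-0.15, 0.0, 0.0, 0.0, 0.0], 'rvec': [2.155, -2.12, 0.152], 'tvec': [1.234, 507.955, 1085.352]}
```

View pics/scene0.png

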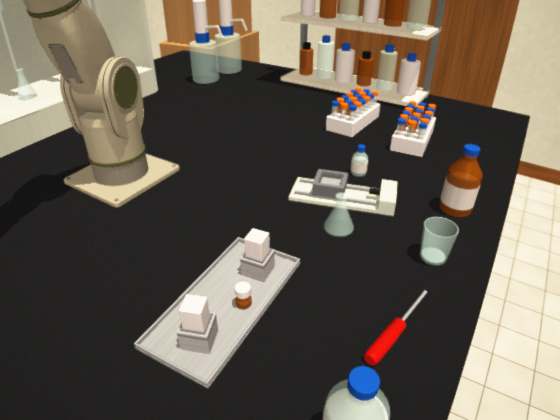

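View pics/top0.png

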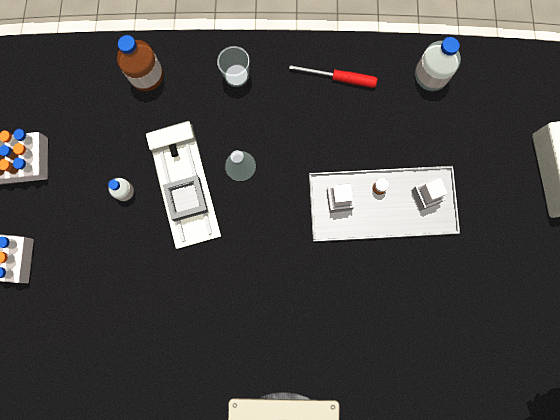

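The scene view shows the dock at (345,190) with the flask at (340,215), vial at (360,160), and canisters at (257,255) and (197,325). In the top view the left canister is at (341,198), the right at (431,193), the jar at (380,187), and the carriage block at (185,198). The flask is at (240,163) and the vial at (121,189).

```bash
cat > h.py <<'E'
import numpy as np, cv2
from scipy.spatial.transform import Rotation as R
def rays(c,uv):
    n=cv2.undistortPoints(np.float64(uv).reshape(-1,1,2),np.array(c["camera_matrix"]),np.array(c["D"])).reshape(-1,2)
    Rm=cv2.Rodrigues(np.float64(c["rvec"]))[0]; t=np.float64(c["tvec"]).ravel()
    return -Rm.T@t, np.c_[n,np.ones(len(n))]@Rm      # d has unit optical depth
def onplane(c,uv,z):
    o,d=rays(c,uv); return o+d*((z-o[2])/d[:,2])[:,None]
def cloud(c,depth):
    v,u=np.mgrid[:depth.shape[0],:depth.shape[1]]
    o,d=rays(c,np.c_[u.ravel(),v.ravel()]); P=o+d*depth.ravel()[:,None]
    P[depth.ravel()==0]=np.nan; return P.reshape(*depth.shape,3)
def rect(c,mask,z):
    ct=max(cv2.findContours(mask.astype(np.uint8),cv2.RETR_EXTERNAL,cv2.CHAIN_APPROX_NONE)[0],key=cv2.contourArea)
    P=onplane(c,ct.reshape(-1,2),z)[:,:2]
    (x,y),wh,a=cv2.minAreaRect(np.float32(P)); return np.round([x,y,*wh,a],1)
E
python3 - <<'E'
from plant import optics
from h import *
c=optics.calibration("top"); f=np.load("top0.npz"); p,d=f["p"],f["d"]; P=cloud(c,d); Z=P[...,2]
box=lambda u0,u1,v0,v1:np.s_[v0:v1,u0:u1]
def obj(name,b,zlo,zhi,z):
    m=np.zeros(Z.shape,bool); m[b]=(Z[b]>zlo)&(Z[b]<zhi)
    print(name,m.sum(),"z med",np.nanmedian(Z[m]),rect(c,m,z),"mean",onplane(c,np.argwhere(m)[:,::-1],z).mean(0).round(1))
obj("Lcap",box(322,362,175,220),86,104,94)
obj("Rcap",box(410,455,170,215),86,104,94)
obj("block",box(155,215,170,225),42,58,50)
obj("dockall",box(140,225,115,255),5,70,20)
obj("stop",box(140,205,115,160),25,80,40)
obj("jar",box(368,395,175,200),40,60,49)
obj("vial",box(105,138,172,205),60,100,85)
obj("flask",box(220,260,145,185),50,100,88)
obj("tray",box(300,470,155,250),3,20,14)
print("dock pts",Z[[135,160,170,198,235],[170,172,175,185,195]].round(1))
# pocket inner
b=box(165,205,178,220); print(Z[b][::3,::3].round(0))
E
```

```text
Lcap 309 z med 94.27390546444894 [ 539.1 -112.6   37.1   34.8    8.1] mean [ 539.  -112.8   94. ]
Rcap 311 z med 94.13110218701308 [ 551.7 -303.1   36.4   37.4   24.4] mean [ 551.6 -303.1   94. ]
block 787 z med 50.226017618158494 [533.7 217.2  80.5  80.1  16.5] mean [533.4 216.9  50. ]
dockall 5585 z med 17.063138081153966 [570.5 227.2 274.3 106.1  18. ] mean [567.2 226.7  20. ]
stop 943 z med 39.880000675681 [658.  255.1  68.2 101.2  16.1] mean [667.  258.3  40. ]
jar 154 z med 49.22755545969915 [ 567.2 -199.8   27.8   28.3   89.3] mean [ 567.2 -199.7   49. ]
vial 185 z med 71.06629093496053 [548.1 353.5  32.2  32.2   3.9] mean [549.2 354.7  85. ]
flask 226 z med 86.14906432623809 [607.9 100.4  38.3  30.9   2. ] mean [607.7 101.9  88. ]
tray 7479 z med 5.393281630812453 [ 532.2 -210.5  162.   335.     3. ] mean [ 531.2 -209.3   14. ]
dock pts [38.5 11.1  8.1 34.4  nan]
[[13. 19.  8. 16. 10.  9. 11. 53. 50. 51. 52. 46.  8. 10.]
 [ 9. 19. 11. 54. 55. 51. 52. 50. 50. 48. 52. 51. 13. 11.]
 [51. 50. 51. 49. 51. 50. 45. 45. 38. 37. 53. 54. 19.  7.]
 [49. 51. 50. 49. 39. 33. 33. 36. 35. 37. 49. 52. 30.  8.]
 [53. 49. 36. 37. 38. 34. 40. 38. 36. 38. 34. 52. 50.  9.]
 [49. 50. 31. 34. 37. 39. 39. 40. 36. 39. 36. 50. 49. 10.]
 [ 9. 53. 42. 32. 35. 33. 35. 37. 38. 34. 35. 52. 49. 22.]
 [13. 50. 51. 39. 37. 39. 35. 40. 39. 38. 34. 48. 51. 40.]
 [ 9. 49. 47. 33. 36. 36. 35. 37. 38. 38. 39. 35. 51. 51.]
 [ 2. 51. 50. 38. 39. 36. 37. 34. 36. 40. 33. 38. 55. 53.]
 [ 2. 51. 49. 40. 36. 37. 37. 34. 37. 47. 47. 54. 50. 50.]
 [ 4. 50. 50. 50. 38. 46. 50. 52. 53. 50. 53. 50. 49. 39.]
 [-0. 11. 51. 47. 50. 49. 49. 51. 51. 42. 31. 21. 10. 19.]
 [-1.  9. 53. 51. 49. 47. 35. 30. 21. 14.  8.  8. 13. 18.]]
```

Run:
```python
import cv2
p=cv2.imread("pics/top0.png")
a=cv2.resize(p[110:260,100:270],None,fx=3.2,fy=3.2,interpolation=cv2.INTER_CUBIC)
b=cv2.resize(p[155:250,305:465],None,fx=3.2,fy=3.2,interpolation=cv2.INTER_CUBIC)
import numpy as np
a=a[:,:]; W=max(a.shape[1],b.shape[1]); 
cv2.imwrite("pics/crop0.png",cv2.resize(np.vstack([np.pad(x,((0,0),(0,W-x.shape[1]),(0,0))) for x in (a,b)]),None,fx=.75,fy=.75))
```

```text
(no output)
```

Every measured height and size matches what was given. The left cap is at (539,-113) turned 8.1°, the right cap at (552,-303) turned 24.4°, and the pocket at (533.5,217) turned 16.5°. I'm heading for the left canister.

>>> apply_moves --steps "0.12 -0.09 0 0 0 0 0;0.12 -0.09 0 0 0 0 0;0.12 -0.09 0 0 0 0 0;0.12 -0.09 0 0 0 0 0;0.12 -0.09 0 0 0 0 0;0.12 -0.09 0 0 0 0 0;0.12 -0.09 0 0 0 0 0;0.12 -0.09 0 0 0 0 0;0.12 -0.09 0 0 0 0 0;0.12 -0.09 0 0 0 0 0"

```text
clock: 1.35
position: [405.8, -291.6, 239.1]
orientation: [-0.0, 0.989, 0.15, -0.0]
contact_force: [-0.5, -0.2, 0.5]
opening: 85.5
```

>>> apply_moves --steps "0.12 -0.088 0 0 0 0 0;0.12 -0.088 0 0 0 0 0;0.12 -0.088 0 0 0 0 0;0.12 -0.088 0 0 0 0 0;0.12 -0.088 0 0 0 0 0;0.12 -0.088 0 0 0 0 0;0 0 0 0 0 -0.1 0;0 0 0 0 0 -0.1 0;0 0 0 0 0 -0.1 0;0 0 0 0 0 -0.1 0"

```text
clock: 2.6
position: [537.8, -113.2, 238.9]
orientation: [-0.0, 0.893, 0.451, -0.0]
contact_force: [-0.0, 0.1, 0.5]
opening: 85.6
```

>>> apply_moves --steps "0 0 0 0 0 -0.1 0;0 0 0 0 0 -0.1 0;0 0 0 0 0 -0.1 0;0 0 0 0 0 -0.1 0;0 0 0 0 0 -0.1 0;0 0 0 0 0 0 0;0 0 0 0 0 0 0"

```text
clock: 3.48
position: [537.9, -113.3, 239.1]
orientation: [-0.0, 0.655, 0.755, -0.0]
contact_force: [0.1, 0.5, 0.3]
opening: 85.3
```

```bash
cat >> h.py <<'E'
def look(name,tag):
    from plant import r,optics
    s=r.get_state(); c=optics.calibration(name); p,d=optics.read_camera(name)
    cv2.imwrite(f"pics/{tag}.png",p[:,:,::-1]); return s,c,p,cloud(c,d)
def level(c,P,z,xy,rad=80,tol=6):
    m=(abs(P[...,2]-z)<tol)&(np.hypot(P[...,0]-xy[0],P[...,1]-xy[1])<rad)
    m=cv2.morphologyEx(m.astype(np.uint8),cv2.MORPH_CLOSE,np.ones((3,3)))
    return m.sum(),np.nanmedian(P[...,2][m>0]),rect(c,m,z)
def theta(s): 
    y=R.from_quat(np.roll(s["orientation"],-1)).as_matrix()[:,1]; return np.degrees(np.arctan2(y[1],y[0]))
def go(s,xyz):
    M=R.from_quat(np.roll(s["orientation"],-1)).as_matrix()
    return (M.T@(np.array(xyz)-s["position"])/250).round(4)
E
python3 - <<'E'
from h import *
s,c,p,P=look("wrist","w1"); print(np.round(s["position"],1),theta(s),np.round(s["contact_force"],2))
print(level(c,P,94,(539,-113),45)); print(level(c,P,48,(539,-113),60)); print(np.nanmin(P[...,0]),np.nanmax(P[...,0]),np.nanmin(P[...,1]),np.nanmax(P[...,1]))
E
```

```text
[ 537.9 -113.3  239.1] 8.088943843996432 [0.07 0.49 0.35]
(np.uint64(1855), np.float64(93.79781956330368), array([ 540.8, -114.3,   35.7,   36.1,    8.1]))
(np.uint64(946), np.float64(48.13490986056209), array([ 540.8, -114.9,   50. ,   50.9,    8.1]))
193.80545039305417 1815.4960901665734 -933.6720072769696 92.28855933210434
```

View pics/w1.png

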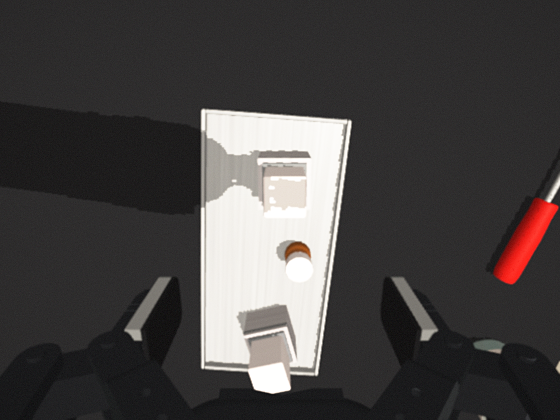

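The wrist view shows the left canister at (285,188) square to the jaws, with the jar and right canister below it, all standing. The wrist and top fixes agree within 2 mm, so I'm descending and gripping.

>>> apply_moves --steps "-0.004 0.01 0.1 0 0 0 0;0 0 0.12 0 0 0 0;0 0 0.12 0 0 0 0;0 0 0.12 0 0 0 0;0 0 0.1 0 0 0 0;0 0 0.08 0 0 0 0;0 0 0.05 0 0 0 0;0 0 0.018 0 0 0 0;0 0 0 0 0 0 0" --newtons 40

```text
clock: 4.65
position: [540.9, -113.9, 62.6]
orientation: [0.0, 0.654, 0.756, 0.0]
contact_force: [-0.2, -0.7, 2.1]
opening: 85.6
```

>>> apply_moves --steps "0 0 0 0 0 0 1;0 0 0 0 0 0 1;0 0 0 0 0 0 1;0 0 0 0 0 0 1;0 0 0 0 0 0 1;0 0 0 0 0 0 1;0 0 0 0 0 0 1;0 0 0 0 0 0 1"

```text
clock: 5.65
position: [540.9, -114.0, 62.7]
orientation: [0.0, 0.654, 0.756, 0.0]
contact_force: [0.2, 0.2, 5.6]
opening: 35.7
```

>>> apply_moves --steps "0 0 -0.02 0 0 0 1;0 0 -0.06 0 0 0 1;0 0 -0.1 0 0 0 1;0 0 -0.1 0 0 0 1;0 0 -0.08 0 0 0 1;0 0 -0.04 0 0 0 1;0 0 0 0 0 0 1;0 0 0 0 0 0 1;0 0 0 0 0 0 1;0 0 0 0 0 0 1"

```text
clock: 6.9
position: [540.4, -113.8, 161.8]
orientation: [-0.0, 0.654, 0.756, -0.0]
contact_force: [0.2, -0.4, -2.2]
opening: 35.4
```

Run:
```python
from plant import r,optics
import numpy as np
for i in range(4):
    s=r.get_state(); print(s["clock"],np.round(s["position"],1),np.round(s["contact_force"],2),np.round(s["ft_torque"],3),np.round(s["joint_efforts"],2),s["opening"])
    optics.read_camera("top")
```

```text
6.9 [ 540.4 -113.8  161.8] [ 0.16 -0.41 -2.16] [-0.017 -0.048  0.01 ] [ 1.000e-02 -5.179e+01 -6.730e+00 -3.736e+01  2.000e-02  1.000e-02
 -0.000e+00] 35.41638902966922
6.95 [ 540.5 -113.8  161.9] [-0.33 -0.55 -1.19] [0.037 0.065 0.039] [ 1.000e-02 -5.175e+01 -6.720e+00 -3.736e+01  2.000e-02  1.000e-02
 -0.000e+00] 35.25371174931948
7.0 [ 540.5 -113.8  162.1] [-0.47  0.21 -1.59] [ 0.067 -0.007  0.042] [ 0.000e+00 -5.174e+01 -6.720e+00 -3.737e+01  2.000e-02  0.000e+00
 -0.000e+00] 35.83542694270604
7.05 [ 540.6 -113.8  162.1] [ 0.12  0.17 -2.72] [0.041 0.004 0.011] [-0.000e+00 -5.174e+01 -6.730e+00 -3.738e+01  2.000e-02  0.000e+00
 -0.000e+00] 35.47591057698149
```

The left canister reads about 2 N, or 0.2 kg, in the air. I'm setting it back.

>>> apply_moves --steps "0 0 0.06 0 0 0 1;0 0 0.1 0 0 0 1;0 0 0.1 0 0 0 1;0 0 0.07 0 0 0 1;0 0 0.04 0 0 0 1;0 0 0.015 0 0 0 1;0 0 0.01 0 0 0 1;0 0 0.003 0 0 0 1;0 0 0 0 0 0 1"

```text
clock: 8.22
position: [540.8, -113.9, 63.2]
orientation: [0.0, 0.654, 0.756, 0.0]
contact_force: [0.4, -0.1, -3.2]
opening: 35.8
```

>>> apply_moves --steps "0 0 0 0 0 0 0.4;0 0 0 0 0 0 0;0 0 0 0 0 0 0;0 0 0 0 0 0 0;0 0 0 0 0 0 0;0 0 0 0 0 0 0"

```text
clock: 8.98
position: [540.6, -113.9, 62.8]
orientation: [0.0, 0.654, 0.756, -0.0]
contact_force: [-0.6, -0.6, -0.4]
opening: 85.5
```

>>> apply_moves --steps "0 0 -0.06 0 0 0 0;0 0 -0.12 0 0 0 0;0 0 -0.14 0 0 0 0;0 0 -0.14 0 0 0 0;0 0 -0.1 0 0 0 0;-0.082 -0.008 0 0 0 0 0;-0.17 -0.01 0 0 0 0 0;-0.17 -0.01 0 0 0 0 0;-0.17 -0.01 0 0 0 0 0;-0.17 -0.02 0 0 0 0 0"

```text
clock: 10.22
position: [553.0, -306.9, 202.2]
orientation: [-0.0, 0.654, 0.756, -0.0]
contact_force: [0.9, -0.5, -0.5]
opening: 85.2
```

>>> apply_moves --steps "0 0 0 0 0 -0.09 0;0 0 0 0 0 -0.091 0;0 0 0 0 0 0 0;0 0 0 0 0 0 0"

```text
clock: 10.72
position: [553.4, -304.9, 202.5]
orientation: [-0.0, 0.542, 0.84, -0.0]
contact_force: [0.3, 0.3, -0.1]
opening: 85.6
```

Run:
```python
from h import *
s,c,p,P=look("wrist","w2"); print(np.round(s["position"],1),theta(s),np.round(s["contact_force"],2))
l=level(c,P,94,(552,-304),45);print(l); print(level(c,P,48,(552,-304),60)); print(go(s,[l[2][0],l[2][1],62.5]))
s,c,p,P=look("top","t2"); print(level(c,P,94,(539,-113),45), np.nanmedian(P[180:190,376:386,2]))
```

```text
[ 553.4 -304.9  202.5] 24.380618100986833 [ 0.3   0.34 -0.09]
(np.uint64(2348), np.float64(93.75200494604852), array([ 552.8, -305.9,   35.5,   36.7,   23.1]))
(np.uint64(1168), np.float64(48.05870430895743), array([ 552.7, -306.2,   50. ,   51.2,   22.4]))
[-0.0028 -0.0035  0.5601]
(np.uint64(306), np.float64(94.33417834069644), array([ 539. , -112.7,   36.8,   34.4,    8.1])) 49.42571508228252
```

The left canister stands where it was before. I'm descending on the right one.

>>> apply_moves --steps "-0.003 -0.003 0.08 0 0 0.015 0;0 0 0.12 0 0 0 0;0 0 0.12 0 0 0 0;0 0 0.1 0 0 0 0;0 0 0.08 0 0 0 0;0 0 0.045 0 0 0 0;0 0 0.015 0 0 0 0;0 0 0 0 0 0 0"

```text
clock: 11.82
position: [553.7, -305.6, 63.3]
orientation: [0.0, 0.55, 0.835, 0.0]
contact_force: [0.5, 0.1, 1.8]
opening: 85.2
```

>>> apply_moves --steps "0 0 0 0 0 0 1;0 0 0 0 0 0 1;0 0 0 0 0 0 1;0 0 0 0 0 0 1;0 0 0 0 0 0 1;0 0 0 0 0 0 1;0 0 0 0 0 0 1;0 0 0 0 0 0 1"

```text
clock: 12.82
position: [553.6, -305.8, 63.3]
orientation: [0.0, 0.55, 0.835, -0.0]
contact_force: [-1.7, -0.4, 5.9]
opening: 35.8
```

>>> apply_moves --steps "0 0 -0.02 0 0 0 1;0 0 -0.06 0 0 0 1;0 0 -0.1 0 0 0 1;0 0 -0.1 0 0 0 1;0 0 -0.08 0 0 0 1;0 0 -0.04 0 0 0 1;0 0 0 0 0 0 1;0 0 0 0 0 0 1;0 0 0 0 0 0 1;0 0 0 0 0 0 1"

```text
clock: 14.08
position: [553.1, -305.4, 162.3]
orientation: [-0.0, 0.55, 0.835, -0.0]
contact_force: [-0.6, 0.3, -4.0]
opening: 35.3
```

Run:
```python
from plant import r,optics
import numpy as np
for i in range(4):
    s=r.get_state(); print(s["clock"],np.round(s["position"],1),np.round(s["contact_force"],2),np.round(s["ft_torque"],3),s["opening"])
    optics.read_camera("top")
```

```text
14.075 [ 553.1 -305.4  162.3] [-0.58  0.31 -3.99] [ 0.015 -0.001  0.02 ] 35.30337846117926
14.125 [ 553.2 -305.4  162.4] [-0.35  0.05 -4.66] [-0.071  0.004  0.008] 35.52422787156157
14.175 [ 553.3 -305.4  162.5] [-0.41 -0.49 -4.81] [ 0.009  0.031 -0.016] 35.92098918429343
14.225 [ 553.3 -305.4  162.6] [-0.24 -0.38 -5.36] [-0.024 -0.032 -0.027] 35.193098327691615
```

The right canister reads about 4.7 N against 1.9 N for the left, so the right is the heavier. I'm carrying it high over to the dock.

>>> apply_moves --steps "0 0 -0.08 0 0 0 1;0 0 -0.12 0 0 0 1;0.06 0.023 0 0 0 0 1;0.1 0.038 0 0 0 0 1;0.13 0.049 0 0 0 0 1;0.13 0.049 0 0 0 0 1;0.13 0.049 0 0 0 0 1;0.13 0.049 0 0 0 0 1;0.13 0.049 0 0 0 0 1;0.13 0.049 0 0 0 0 1"

```text
clock: 15.52
position: [540.6, -51.1, 211.6]
orientation: [-0.001, 0.549, 0.836, -0.0]
contact_force: [0.1, -0.4, -5.1]
opening: 35.9
```

>>> apply_moves --steps "0.13 0.049 0 0 0 0 1;0.13 0.049 0 0 0 0 1;0.13 0.049 0 0 0 0 1;0.13 0.049 0 0 0 0 1;0.13 0.049 0 0 0 0 1;0.13 0.05 0 0 0 0 1;0.13 0.05 0 0 0 0 1;0.1 0.038 0 0 0 0 1;0 0 0 0 0 0.07 1;0 0 0 0 0 0 1"

```text
clock: 16.77
position: [528.7, 216.6, 211.8]
orientation: [-0.0, 0.594, 0.804, -0.001]
contact_force: [0.9, -0.2, -4.9]
opening: 35.8
```

>>> apply_moves --steps "0 0 0 0 0 0 1;0 0 0 0 0 0 1"

```text
clock: 17.02
position: [530.4, 215.1, 212.6]
orientation: [0.0, 0.595, 0.804, -0.0]
contact_force: [-0.2, 0.3, -3.9]
opening: 35.6
```

Run:
```python
from h import *
s,c,p,P=look("wrist","w3"); print(np.round(s["position"],1),theta(s),np.round(s["contact_force"],2),s["opening"])
print(level(c,P,50,(534,217),60,4))
```

```text
[530.4 215.1 212.6] 16.983885282191114 [-0.25  0.26 -3.88] 35.634113473592144
(np.uint64(2462), np.float64(49.7338187369582), array([532. , 226.4,  78.5,  55.7,  16.1]))
```

View pics/w3.png

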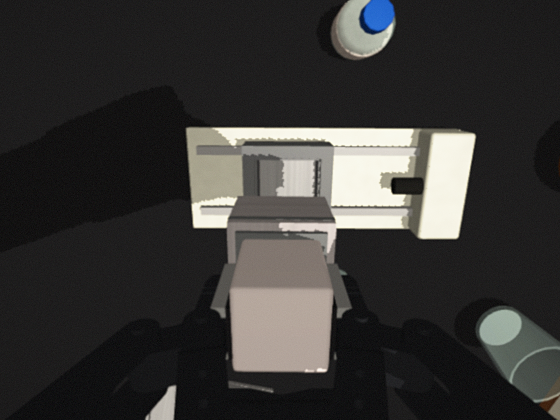

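The wrist view shows the empty pocket at (290,175), partly hidden by the held canister, with the stop at (445,185). The vial and flask are clear. The visible edges put the pocket at (535.1,215.7) turned 16.1°, which agrees with the top view. I'm shifting over it and measuring the held canister relative to the block.

>>> apply_moves --steps "-0.003 0.018 0.04 0 0 0.008 1;0 0 0.06 0 0 0 1;0 0 0 0 0 0 1;0 0 0 0 0 0 1;0 0 0 0 0 0 1"

```text
clock: 17.7
position: [535.3, 216.1, 188.2]
orientation: [0.0, 0.6, 0.8, 0.0]
contact_force: [0.0, 0.1, -4.4]
opening: 35.9
```

Run:
```python
from h import *
s,c,p,P=look("wrist","w4"); x=s["position"]; print(np.round(x,1),theta(s),np.round(s["contact_force"],2),s["opening"])
L=level(c,P,50,(534,217),60,4); print(L)
w=np.array([np.cos(np.radians(16.3)),np.sin(np.radians(16.3))]); lat=np.array([-w[1],w[0]])
m=abs(P[...,2]-50)<4; Q=P[m][:,:2]; Q=Q[np.hypot(*(Q-[534,217]).T)<62]
a=Q@w; b=Q@lat; print("block slide",np.percentile(a,[.5,99.5]),"lat",np.percentile(b,[.5,99.5]))
for z,n in ((x[2]-59.3+90,"cap"),(x[2]-59.3+44,"body")):
    m=(abs(P[...,2]-z)<5)&(np.hypot(P[...,0]-x[0],P[...,1]-x[1])<37); Q=onplane(c,np.argwhere(m)[:,::-1],z)[:,:2]
    print(n,m.sum(),"slide",np.percentile(Q@w,[1,99]),"lat",np.percentile(Q@lat,[1,99]))
print("tcp",np.array(x[:2])@w,np.array(x[:2])@lat)
s,c,p,P=look("scene","s4")
```

```text
[535.3 216.1 188.2] 16.22139772204691 [ 0.    0.06 -4.44] 35.90059599404993
(np.uint64(2666), np.float64(49.72937261679277), array([530.8, 231. ,  78.3,  46.3,  16.2]))
block slide [535.40520999 613.17428091] lat [54.00626882 95.64863971]
cap 10311 slide [550.17056748 598.42415728] lat [39.83774157 76.38889846]
body 2969 slide [549.46851017 598.78018339] lat [61.02810917 82.60360458]
tcp 574.4169510907448 57.160187706803214
```

>>> apply_moves --steps "-0.004 0 0.06 0 0 0 1;0 0 0.1 0 0 0 1;0 0 0.08 0 0 0 1;0 0 0.04 0 0 0 1;0 0 0.02 0 0 0 1;0 0 0 0 0 0 1;0 0 0 0 0 0 1"

```text
clock: 18.68
position: [535.8, 215.2, 113.5]
orientation: [0.0, 0.6, 0.8, 0.0]
contact_force: [0.8, 0.0, -4.9]
opening: 35.8
```

>>> apply_moves --steps "0 0 0.008 0 0 0 1;0 0 0.008 0 0 0 1;0 0 0.008 0 0 0 1;0 0 0.008 0 0 0 1;0 0 0 0 0 0 1"

```text
clock: 19.3
position: [535.9, 215.3, 105.7]
orientation: [0.001, 0.6, 0.8, 0.001]
contact_force: [-1.9, -1.6, 3.7]
opening: 35.7
```

```bash
cat > m.py <<'E'
from h import *
s,c,p,P=look("wrist","w_last"); x=s["position"]; print(s["clock"],np.round(x,1),theta(s))
t=np.radians(16.3); w=np.array([np.cos(t),np.sin(t)]); lat=np.array([-w[1],w[0]])
F=[s["contact_force"]]; T=[s["ft_torque"]]
from plant import r,optics
for i in range(3): optics.read_camera("wrist"); F.append(r.get_state()["contact_force"]);T.append(r.get_state()["ft_torque"])
F=np.mean(F,0); print("F slide,lat,z",F[:2]@w,F[:2]@lat,F[2],"T",np.mean(T,0).round(3))
m=abs(P[...,2]-50)<4; Q=onplane(c,np.argwhere(m)[:,::-1],50)[:,:2]; Q=Q[np.hypot(*(Q-x[:2]).T)<62]
print("block slide",np.percentile(Q@w,[.5,50,99.5]),"lat",np.percentile(Q@lat,[.5,99.5]))
for z,n in ((x[2]-59.3+90,"cap"),(x[2]-59.3+44,"body")):
    m=(abs(P[...,2]-z)<4)&(np.hypot(P[...,0]-x[0],P[...,1]-x[1])<37); Q=onplane(c,np.argwhere(m)[:,::-1],z)[:,:2]
    print(n,m.sum(),"slide",np.percentile(Q@w,[1,99]),"lat",np.percentile(Q@lat,[1,99]))
print("tcp",np.array(x[:2])@w,np.array(x[:2])@lat)
E
python3 m.py
```

```text
19.3 [535.9 215.3 105.7] 16.21221541163328
F slide,lat,z -1.82436240957743 -0.31527745523097295 5.358342710702901 T [-0.371  0.309 -0.017]
block slide [536.16019325 576.43497636 613.90770203] lat [32.96471917 96.2037995 ]
cap 9987 slide [551.68526623 597.68465436] lat [38.83248006 74.6906273 ]
body 2792 slide [549.85139257 599.23125919] lat [60.07199486 81.17384956]
tcp 574.8209877498686 56.175586021453285
```

View pics/w_last.png

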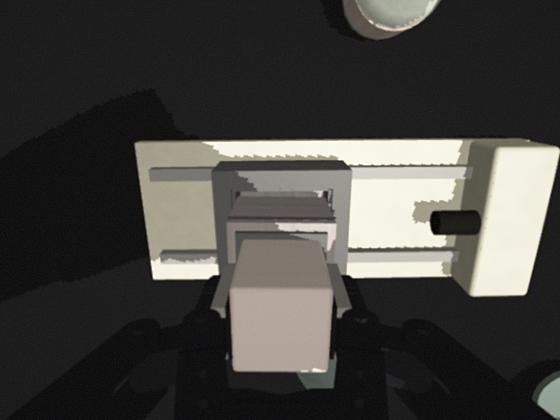

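The view shows the body's far edge overlapping the pocket, and both the torque and the picture put the contact at the -lateral edge. I'm backing up slightly and shifting +0.9 mm across.

>>> apply_moves --steps "0 0 -0.008 0 0 0 1;0.004 0 0 0 0 0 1;0 0 0 0 0 0 1;0 0 0.008 0 0 0 1;0 0 0.006 0 0 0 1;0 0 0 0 0 0 1"

```text
clock: 20.25
position: [535.4, 215.9, 103.1]
orientation: [0.0, 0.6, 0.8, 0.0]
contact_force: [3.4, 1.1, -4.7]
opening: 36.0
```

```bash
python3 m.py
```

```text
20.25 [535.4 215.9 103.1] 16.210098537226834
F slide,lat,z 2.9209118106405754 0.21430379285915413 -5.932414111662781 T [ 0.288 -0.634  0.062]
block slide [536.17251992 577.70697074 613.90810032] lat [35.1149822  96.43598757]
cap 9972 slide [551.3404639  597.09872993] lat [39.65119254 75.46088243]
body 2800 slide [549.52345805 598.89937988] lat [60.85844941 82.3909259 ]
tcp 574.5214009252703 56.946102037751785
```

It has entered the pocket with no vertical load. I'm easing +0.8 mm along the slide and going down.

>>> apply_moves --steps "0 0.003 0 0 0 0 1;0 0 0.008 0 0 0 1;0 0 0.008 0 0 0 1;0 0 0.008 0 0 0 1;0 0 0 0 0 0 1"

```text
clock: 21.08
position: [535.7, 216.0, 97.0]
orientation: [-0.0, 0.6, 0.8, -0.0]
contact_force: [-0.2, -0.1, -3.7]
opening: 35.7
```

```bash
python3 m.py
```

```text
21.075 [535.7 216.   97. ] 16.20738430238453
F slide,lat,z 0.08662204515216344 0.3984379646364192 -4.814277480981524 T [-0.031  0.005  0.016]
block slide [535.86564149 576.2140319  613.59289858] lat [37.99103898 96.14347426]
cap 9987 slide [551.61469582 597.60839157] lat [39.66159022 75.46987685]
body 2783 slide [549.74295134 599.12114377] lat [60.84570694 82.03241567]
tcp 574.7995678197793 56.947944711462355
```

Clean, with no side load. I'm going down onto the sprung floor.

>>> apply_moves --steps "0 0 0.008 0 0 0 1;0 0 0.008 0 0 0 1;0 0 0.008 0 0 0 1;0 0 0.006 0 0 0 1;0 0 0.004 0 0 0 1;0 0 0 0 0 0 1"

```text
clock: 22.02
position: [535.9, 216.1, 88.9]
orientation: [0.0, 0.6, 0.8, 0.0]
contact_force: [-0.5, -0.6, -1.1]
opening: 35.4
```

```bash
python3 m.py
```

```text
22.025 [535.9 216.1  88.9] 16.210048424845954
F slide,lat,z -0.3273680247599836 -0.361142661824728 -1.4630238372817284 T [-0.023 -0.007 -0.013]
block slide [535.87887035 574.94783854 613.58748876] lat [42.17480765 96.41797215]
cap 9985 slide [551.98311382 597.9102436 ] lat [39.67535128 75.49602927]
body 2772 slide [550.04042542 599.43986456] lat [60.88062689 82.44345877]
tcp 575.0542820742113 56.99555209639993
```

>>> apply_moves --steps "0 0 0.004 0 0 0 1;0 0.008 0 0 0 0 1;0 0.016 0 0 0 0 1;0 0.02 0 0 0 0 1;0 0.02 0 0 0 0 1;0 0.02 0 0 0 0 1;0 0.016 0 0 0 0 1;0 0.012 0 0 0 0 1;0 0.008 0 0 0 0 1;0 0 0 0 0 0 1"

```text
clock: 23.48
position: [564.9, 224.7, 87.9]
orientation: [0.0, 0.6, 0.8, 0.0]
contact_force: [-1.9, 0.8, -0.9]
opening: 35.8
```

```bash
cat >> m.py <<'E'
s,c,p,P=look("top","top_last")
m=(P[...,2]>20)&(P[...,2]<45)&(np.hypot(P[...,0]-x[0],P[...,1]-x[1])<140)
Q=P[m][:,:2]; k=abs(Q@lat-57)<8; print("low pts along slide:",np.histogram(Q[k]@w,np.arange(600,720,5)))
E
python3 m.py
```

```text
23.475 [564.9 224.7  87.9] 16.215430938169625
F slide,lat,z -1.2517125239233655 2.0342826545504202 -0.8436661865685509 T [0.419 0.289 0.034]
block slide [564.75452456 601.61509469 642.45316904] lat [42.8234241  96.34241943]
cap 9970 slide [582.12733833 627.87131188] lat [39.81722329 75.62601951]
body 2781 slide [580.26568639 629.6911486 ] lat [61.03216015 82.13640442]
tcp 605.304874609365 57.15090942997932
low pts along slide: (array([0, 0, 0, 0, 0, 0, 0, 0, 0, 0, 0, 0, 0, 0, 0, 0, 0, 0, 0, 0, 0, 0,
       0]), array([600, 605, 610, 615, 620, 625, 630, 635, 640, 645, 650, 655, 660,
       665, 670, 675, 680, 685, 690, 695, 700, 705, 710, 715]))
```

>>> apply_moves --steps "0.002 0.008 0 0 0 0 1;0 0.012 0 0 0 0 1;0 0.012 0 0 0 0 1;0 0.012 0 0 0 0 1;0 0.008 0 0 0 0 1;0 0 0 0 0 0 1"

```text
clock: 24.48
position: [577.4, 228.5, 87.7]
orientation: [0.0, 0.6, 0.8, 0.0]
contact_force: [-0.4, -0.1, -2.3]
opening: 35.6
```

```bash
sed -i '/^s,c,p,P=look("top"/,$d' m.py; python3 m.py
```

```text
24.475 [577.4 228.5  87.7] 16.202539363040266
F slide,lat,z 0.15791191865578685 0.23303570845436627 -1.746312441989612 T [ 0.129 -0.017  0.005]
block slide [577.75729977 614.19949789 655.46011306] lat [43.08836515 96.52388246]
cap 9989 slide [595.11753453 641.07487908] lat [39.99537642 75.81659757]
body 2770 slide [593.29296622 642.69604852] lat [61.2090408  82.31587132]
tcp 618.3203949603828 57.31077576829355
```

View pics/w_last.png

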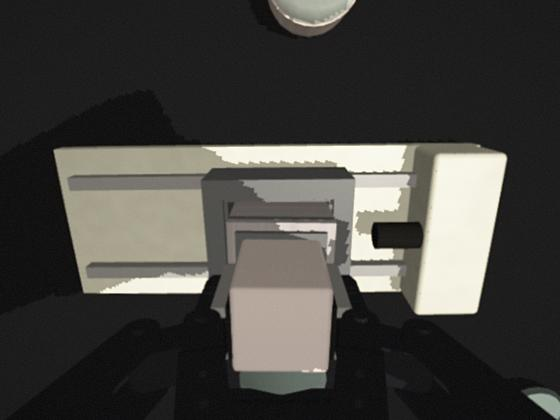

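The buffer tip at (373,235) is about 10-15 mm ahead of the block edge at (354,235). I'm slowing down.

>>> apply_moves --steps "0 0.006 0 0 0 0 1;0 0.008 0 0 0 0 1;0 0.008 0 0 0 0 1;0 0.004 0 0 0 0 1;0 0 0 0 0 0 1"

```text
clock: 25.3
position: [583.4, 230.4, 87.7]
orientation: [0.0, 0.6, 0.8, 0.0]
contact_force: [-1.8, 0.2, -0.0]
opening: 35.4
```

>>> apply_moves --steps "0 0.004 0 0 0 0 1;0 0.004 0 0 0 0 1;0 0.004 0 0 0 0 1;0 0 0 0 0 0 1"

```text
clock: 25.8
position: [586.2, 231.3, 87.8]
orientation: [0.0, 0.6, 0.8, 0.0]
contact_force: [-2.3, -0.4, -0.7]
opening: 35.7
```

```bash
python3 m.py
```

```text
25.8 [586.2 231.3  87.8] 16.210239987747894
F slide,lat,z -1.45417346328458 -0.07902856306477135 -1.1130506292230855 T [-0.082  0.312  0.03 ]
block slide [586.9430635  623.85878842 664.67017349] lat [43.18084911 96.59879648]
cap 10007 slide [604.23657055 650.37648991] lat [40.10739964 76.2349812 ]
body 2788 slide [602.54553281 651.92328773] lat [61.29959692 82.8591296 ]
tcp 627.5926971232816 57.43644777786372
```

>>> apply_moves --steps "0 0.004 0 0 0 0 1;0 0.004 0 0 0 0 1;0 0.004 0 0 0 0 1;0 0 0 0 0 0 1"

```text
clock: 26.5
position: [589.1, 232.1, 87.8]
orientation: [0.0, 0.6, 0.8, 0.0]
contact_force: [-0.8, -0.5, -1.9]
opening: 35.6
```

>>> apply_moves --steps "0 0.004 0 0 0 0 1;0 0.004 0 0 0 0 1;0 0 0 0 0 0 1"

```text
clock: 26.88
position: [591.1, 232.7, 87.8]
orientation: [0.0, 0.6, 0.8, 0.0]
contact_force: [-1.7, -0.4, -0.6]
opening: 35.5
```

>>> apply_moves --steps "0 0.004 0 0 0 0 1;0 0.004 0 0 0 0 1;0 0 0 0 0 0 1"

```text
clock: 27.25
position: [592.9, 233.2, 87.7]
orientation: [0.0, 0.6, 0.8, 0.0]
contact_force: [-2.3, -0.3, -0.7]
opening: 35.2
```

```bash
python3 m.py
```

```text
27.25 [592.9 233.2  87.7] 16.209302902922936
F slide,lat,z -1.514150805654533 0.18693738467604282 -1.2121138951781578 T [-0.019  0.37   0.041]
block slide [593.94409331 630.4674796  671.6631179 ] lat [43.20780942 96.63517451]
cap 9996 slide [611.46263842 657.20108876] lat [40.09653077 76.26286378]
body 2786 slide [609.51817397 658.93912406] lat [61.30859736 82.87614012]
tcp 634.5586900670105 57.43797273512709
```

>>> apply_moves --steps "0 0.003 0 0 0 0 1;0 0 0 0 0 0 1"

```text
clock: 27.7
position: [593.6, 233.4, 87.8]
orientation: [0.0, 0.6, 0.8, -0.0]
contact_force: [-2.6, -0.7, 0.2]
opening: 35.6
```

>>> apply_moves --steps "0 0.003 0 0 0 0 1;0 0 0 0 0 0 1"

```text
clock: 27.95
position: [594.3, 233.6, 87.8]
orientation: [0.0, 0.6, 0.8, -0.0]
contact_force: [-2.8, -0.8, -1.0]
opening: 35.6
```

```bash
python3 m.py
```

```text
27.95 [594.3 233.6  87.8] 16.211324059137386
F slide,lat,z -2.58836920414343 0.2045202636038178 -0.6411710272540527 T [-0.068  0.702  0.041]
block slide [595.27164201 631.79410034 672.98304264] lat [43.19062104 96.61990283]
cap 9973 slide [612.71255184 658.50368999] lat [40.11538625 75.9262222 ]
body 2785 slide [610.86294264 660.26139283] lat [61.30776992 82.8683791 ]
tcp 635.9447185795055 57.42103989209821
```

>>> apply_moves --steps "0 0.003 0 0 0 0 1;0 0 0 0 0 0 1"

```text
clock: 28.4
position: [594.4, 233.6, 87.7]
orientation: [-0.0, 0.6, 0.8, -0.001]
contact_force: [-5.3, -2.2, 1.3]
opening: 35.5
```

```bash
python3 m.py | sed -n 1,3p
```

```text
28.4 [594.4 233.6  87.7] 16.22160105182049
F slide,lat,z -6.212442651122984 -0.2510942226922874 1.545152350528884 T [-0.383  1.434  0.101]
block slide [595.25000528 631.79875889 672.97334846] lat [43.23874497 96.61409433]
```

>>> apply_moves --steps "0 0.003 0 0 0 0 1;0 0 0 0 0 0 1"

```text
clock: 28.85
position: [594.6, 233.7, 87.6]
orientation: [-0.001, 0.6, 0.8, -0.001]
contact_force: [-7.9, -3.3, 4.4]
opening: 35.7
```

```bash
python3 m.py | sed -n 1,3p
```

```text
28.85 [594.6 233.7  87.6] 16.232425712552406
F slide,lat,z -8.955614402311577 -0.3177122780431061 3.7517408694683976 T [-0.651  2.119  0.114]
block slide [595.2711728  631.49962018 672.99510018] lat [43.22581582 96.60901506]
```

The push force rose from 2.6 to 9 N with the block not moving, so the carriage is home on its buffer. I'm relieving the push and then opening.

>>> apply_moves --steps "0 -0.003 0 0 0 0 1;0 -0.001 0 0 0 0 1;0 0 0 0 0 0 1"

```text
clock: 29.42
position: [594.4, 233.6, 87.6]
orientation: [-0.0, 0.6, 0.8, -0.0]
contact_force: [-5.5, -0.1, 0.5]
opening: 35.8
```

```bash
python3 m.py | sed -n 1,3p
```

```text
29.425 [594.4 233.6  87.6] 16.22038244043969
F slide,lat,z -5.083264080500739 0.6742118092095362 -0.07890630186919742 T [-0.294  1.324  0.102]
block slide [595.26615255 631.83032683 672.97483636] lat [43.31047103 96.65413435]
```

>>> apply_moves --steps "0 0 0 0 0 0 0.5;0 0 0 0 0 0 0.4;0 0 0 0 0 0 0.3;0 0 0 0 0 0 0.2;0 0 0 0 0 0 0.1;0 0 0 0 0 0 0;0 0 0 0 0 0 0;0 0 0 0 0 0 0"

```text
clock: 30.62
position: [594.8, 233.7, 87.8]
orientation: [0.0, 0.6, 0.8, -0.0]
contact_force: [-0.7, 0.0, 0.2]
opening: 85.6
```

```bash
python3 m.py | sed -n 1,3p; cp pics/w_last.png pics/w_rel.png
```

```text
30.625 [594.8 233.7  87.8] 16.209853242338625
F slide,lat,z -0.002996422680105894 -0.16125663492715417 0.6169821233224331 T [0.024 0.002 0.004]
block slide [595.28921426 631.74520129 673.12350723] lat [18.77077714 96.60702968]
```

>>> apply_moves --steps "0 0 -0.02 0 0 0 0;0 0 -0.06 0 0 0 0;0 0 -0.1 0 0 0 0;0 0 -0.12 0 0 0 0;0 0 -0.12 0 0 0 0;0 0 -0.1 0 0 0 0;0 0 -0.06 0 0 0 0;0 0 0 0 0 0 0;0 0 0 0 0 0 0"

```text
clock: 31.95
position: [594.4, 233.5, 231.8]
orientation: [-0.0, 0.6, 0.8, -0.001]
contact_force: [-0.1, -0.2, -0.4]
opening: 85.5
```

Run:
```python
from h import *
s,c,p,P=look("wrist","w9"); print(s["clock"],np.round(s["position"],1),s["opening"])
xy=(593.5,233)
for z in (118,72,50): print(z,level(c,P,z,xy,48 if z>60 else 58,4))
t=np.radians(16.3); w=np.array([np.cos(t),np.sin(t)])
m=abs(P[...,2]-50)<4; Q=onplane(c,np.argwhere(m)[:,::-1],50)[:,:2]; Q=Q[np.hypot(*(Q-xy).T)<62]; print("block",np.percentile(Q@w,[.5,99.5]))
m=(np.hypot(P[...,0]-xy[0],P[...,1]-xy[1])<12)&(P[...,2]>100); print("cap top z",np.nanmedian(P[...,2][m]))
a=p; s,c,p,P=look("scene","s9"); b=p
cv2.imwrite("pics/fin.png",np.hstack([cv2.resize(a,(400,300)),cv2.resize(b,(400,300))])[:,:,::-1])
```

```text
31.95 [594.4 233.5 231.8] 85.47922327137526
118 (np.uint64(2231), np.float64(117.72363091157644), array([593.7, 233.1,  35.5,  35.8,  16.3]))
72 (np.uint64(1091), np.float64(72.11563796092545), array([593.7, 232.7,  50.4,  50.2,  16.2]))
50 (np.uint64(3284), np.float64(49.715788489470356), array([592.5, 232.9,  78. ,  78.7,  16.7]))
block [595.18055129 672.83063378]
cap top z 299.64985293870257
```

View pics/fin.png

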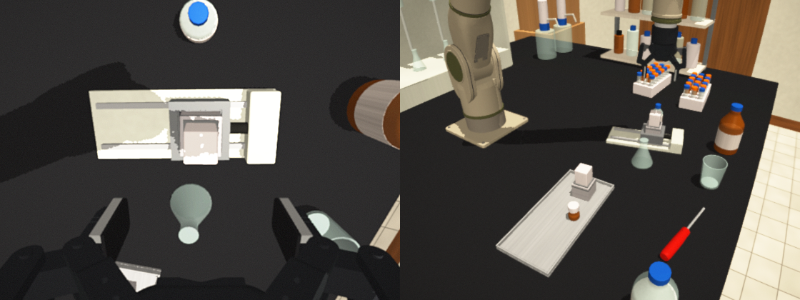

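The wrist half shows the canister upright in the carriage at (200,130) with the buffer touching at (238,127), and the vial and flask are in place. The scene half shows the lighter canister and the jar standing on the tray. The cap top at 118 mm means the floor is fully sunk, and the carriage has travelled 59.7 mm. I'm handing in.

```bash
python3 -c "
from plant import order
print(order.finish_job())"
```

```text
the job is handed in; nothing more can be done
None
```

The heavier canister, the right one, is seated upright in the carriage, and the carriage is home against its stop. I handed the job in at about 32 s of the 72 s allowed.

- **Weighing:** I lifted the left canister about 100 mm clear; it weighed about 1.9 N. I set it back, then lifted the right one, which weighed about 4.7 N.
- **Seating:** On the first try the canister caught on the pocket's edge with about 8–10 N on the rim, and the carriage crept about 0.7 mm. I raised it 2 mm and shifted 1 mm across, and it went in, with about 3 N of side force that I then eased off.
- **Sliding home:** The push on the carriage peaked at about 9 N against the buffer. I eased back to about 5 N before opening the gripper.
- **Last checks:**
  - The seated cap's top is at 118 mm, so the pocket floor is fully sunk and the canister is square to within 0.5°.
  - The carriage has moved 59.7 mm by camera. That matches the 60 mm stroke to within the cameras' accuracy, if it started at zero.
  - The lighter canister, jar, vial and flask all look upright and in place.
  - The gripper is open and clear.
- **Disagreements:** The wrist and top cameras differed by about 2 mm, within their stated accuracy. One direct cap-height reading (300 mm) was wrong: its filter took in something nearer the camera. The other readings agreed at 118 mm.

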